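Set the saw stop with a gauge from the sloped bin

TASK

Take the red setting gauge out of the sloped bin by its handle and set it down (do not drop it) flat on the white board of the stop rail, between the dark end block and the sliding stop, with its 60 mm width along the fence and its side against the fence. Then slide the stop along the fence until the gauge is held snugly, with no play, between stop and end block; leave the gauge in place and let go. Leave the other two gauges in their compartments, and the glue bottle and the tape measure where they are.

Things in the scene. Friction and masses are not known exactly. Their poses are not given: they have to be found in the camera images.
- red_mid (a point): red gauge: point on the handle's axis 35 mm above its underside. Base 44 (own x) x 60 (own y, gauging width) x 25 mm high; square handle 22 x 22 mm rises 45 mm from the base's middle, along own z (70 mm in all). A half turn about z changes nothing. 0.1 to 0.17 kg. Starts in one compartment, own y along the bin's y, flat on the slope by the lip: handle leans 30 degrees to the bin's -x
- gauge_red: the same red gauge; origin at the centre of its underside
- yellow_mid (a point): yellow gauge: point on the handle's axis 35 mm above its underside. Base 44 (own x) x 50 (own y, gauging width) x 25 mm high; square handle 22 x 22 mm rises 45 mm from the base's middle, along own z (70 mm in all). A half turn about z changes nothing. Stands in the bin like the red one; bystander
- blue_mid (a point): blue gauge: point on the handle's axis 35 mm above its underside. Base 44 (own x) x 40 (own y, gauging width) x 25 mm high; square handle 22 x 22 mm rises 45 mm from the base's middle, along own z (70 mm in all). A half turn about z changes nothing. Stands in the bin like the red one; bystander
- bin: fixed plywood bin, 264 mm (y) by 115 mm (x), origin under its centre at table height. Floor rises 30 degrees towards +x, from 20 mm above the table at the low lip (x = -50 mm) to 75 mm. Three compartments along y, centres -86, 0, 86 mm, 80 mm wide. Square to the floor, dividers stand 20 mm, lip 16 mm, back wall 26 mm
- rail: fixed stop rail: white board 110 (x) by 270 (y), 12 mm thick, origin under its centre at table height. Aluminium fence along the +x edge: near face at x = 33 mm, top 33 mm above the table. Dark end block at the +y end: its face towards the stop at y = 100 mm, top 34 mm (bolt heads 38 mm)
- stop (a joint): travel in m of the sliding stop along the rail's +y, 0 to 0.11: the clear gap between stop and end block is 0.140 minus this (starts 0.110 to 0.140). About 2.5 N of friction, no spring; stays where it is left
- stop_handle (a point): middle of the black square handle on the grey sliding stop: 20 x 20 mm, from 34 to 76 mm above the table, this point at 55 mm. The stop below is 64 (x) by 60 mm (y), 34 mm tall, with a cap to 39 mm over the fence; its gauge-side face lies 35 mm from this point towards the rail's +y, the other face 25 mm towards -y
- glue_mid (a point): middle of the standing glue bottle, 60 mm diameter, 150 mm high; bystander
- tape_mid (a point): middle of the yellow tape measure, 68 x 62 x 34 mm, lying flat; bystander
Not all that is in view belongs to the job. There is more than one size of the gauge_red; the job needs the middle-sized.

How it is judged:
By the outcome, as a careful person would: the job done as asked, in the order asked, and still so for the second after the job is handed in, with the robot touching nothing.
It also fails if it takes over 59 s, if anything falls off the work surface, if the arm or the gripper's body presses on something with over 40 N, if the wrist force passes 120 N, or if a joint passes its speed limit or range.

ROBOT

A 7-joint arm with a two-finger parallel gripper is mounted at the origin on the work surface. World frame = base frame: x ahead of the robot, y to its left, z up, the work surface at z = 0. Lengths are in m, angles in rad, forces in N, time in s.
With the tool pointing down it reaches from about 0.4 to 0.85 m from the base axis. Payload 10.4 kg.
Tool frame: the origin (TCP) lies on the centre line of the jaws, within the pads' length; the fingertips stand env.finger_overhang ahead of it and the grasp point (between the pads) lies 2 mm behind it (env.finger_overhang is the distance from the TCP to the fingertips, in m); z points along the fingers, y is the line along which they close (so a half turn about z gives the same grasp; the last joint's range is limited). The gripper opens to 85 mm and grips with 20 to 120 N. Pads are 22 mm wide; open, the fingers measure 114 mm over their backs; the gripper's body (76 mm by 85 mm) begins 54 mm behind the grasp point. The pads swing forward as they close: fully open they stand 13 mm farther back than shut.
Start: joints at [-1.224, 0.332, -0.065, 1.46, 0.022, 1.35, -0.088], TCP at [0.226, 0.583, 0.248] pointing down, gripper open.
Joint ranges: [-2.6, 2.6], [-0.5, 2.12], [-1.47, 1.34], [0.16, 2.42], [-1.27, 4.41], [0.06, 2.06], [-2.6, 2.6]. Speed limits (rad/s): [2.22, 2.22, 2.79, 2.79, 3.14, 3.14, 3.14].

INTERFACE

Orientations are given as a rotation vector (axis times angle).
In Python, from plant import env gives the robot as it stands.
- The arm moves only by the tool play_rows, never from a script. Its argument "commands" is a list of rows, each a list of 3 entries, a list of its own where there are three numbers: the shift along the tool's x, y, z as a fraction of full scale, then the turn, a rotation vector about the tool's x, y, z as a fraction of full scale, then the opening, from 0 (shut) to 1 (fully open). A call has 1 to 5 rows; each row is the pose to reach, as a shift and turn from the pose commanded when the call began, along the tool's axes at that moment; what a row does not reach only later rows make up. Full scale, the value 1, is 0.5 m for a shift and 90 degrees for a turn. A row lasts 1/8 s, in which the tool goes at most 62.5 mm and 10.7 degrees, less where a joint would pass 70% of its speed; a pose out of reach is approached as far as the arm can. A call with a number of a shift or a turn outside -1 to 1 is refused whole. A call with a gripper value outside its range is refused whole. The fingers move at their own pace and stop on an object; "newtons" is the grip in N (left out, the last holds). Time passes only in rows, so rows that repeat a pose let the fingers close. It gives the time, the measured TCP pose, the force, the opening and the grip force at its end, in the units of the state.
- env.read_state(): the state, without advancing time (a new reading comes with each control period).
- env.read_camera(name): name is "side" or "top" or "wrist"; returns a dict with "img" (384x512x3 uint8, blue, green, red), "mtx" (3x3 intrinsics, pixels), "origin" and "orientation" of the camera in the world. Camera axes: x right, y up, looking along -z (the intrinsics and any distortion apply to the point x, -y, -z); pixel columns grow to the right and rows downward; lengths in m; the calibration is good to about 2 mm. A picture is of the moment at which its call begins. There is no depth.
- env.sign_off(): hands the job in; it is judged then, once.
Trained networks look in a picture, given as the dict that the camera call returned (one of the last four; its "shot" number tells which), for a name from the list of things; names that differ only in an ending like _2 or _b are one class to them, and where a whole thing is asked for, a point or a joint stands for the part that bears it (a point fixed in the world has none). Each returns a list of dicts, best first, with "p" (0 to 1); they miss things now and then, are a little off and sometimes report something else, mostly with a low value. They report only what shows in the picture. A call takes as long as a camera call. They do not tell look-alikes from the thing itself.
- env.trace(picture, target): "pixels" (384x512 bool, what is visible of it) and "extent" ([left, top, right, bottom] in pixels, round what is visible of it).
The state is a dict: "time": time; "joints": joint angles; "joint_velocities": joint speeds; "joint_torque": joint torques, N m; "position": TCP position; "eef_rot": TCP orientation; "ft_force": force on the tool from outside, world axes, zero at the start; "wrist_torque": the same for the moment, N m; "grip_width": finger opening in m; "grip_force": force on a finger pad.
Only numpy, scipy, OpenCV 4.12 (cv2) and the standard library are available. Lean on these libraries where they do the work, as an engineer would, in place of code of your own. Each camera call takes 0.05 s, during which the arm holds its last target. There are 200 camera calls.

## Working session

There is one attempt and no reset: what is moved stays moved. The work goes in short steps, Python scripts to look and compute and a tool call to move; the robot and the scene stay as the last step left them, time stands still between calls to the robot, and variables do not carry over. Pictures are saved under pics/ and viewed, at most 10 in all, crops included, and the job is handed in when it is done.

Besides the shell and the picture viewer there is one more tool, called after ">>>" by a JSON object that holds its "method" and its "body". play_rows: Moves the arm, as the interface text tells. Its arguments: {"type":"object","properties":{"commands":{"type":"array","items":{"type":"array"}},"newtons":{"type":"number"}},"required":["commands"]}

```bash
ls; mkdir -p pics
cat > h.py <<'E'
import numpy as np, cv2
from scipy.spatial.transform import Rotation as R
from plant import env
E
python3 - <<'E'
from h import *
print(env.finger_overhang)
s=env.read_state(); print({k:np.round(v,3) for k,v in s.items()})
ims=[]
for n in("top","side","wrist"):
    p=env.read_camera(n); ims.append(p); print(n,np.round(p["mtx"],1).tolist(),np.round(p["origin"],3),np.round(p["orientation"],3), [k for k in p])
    cv2.imwrite(f"pics/{n}0.png",p["img"])
    for t in("gauge_red","stop_handle","bin","rail","yellow_mid","blue_mid"):
        r=env.trace(p,t); print(t,[(round(float(d["p"]),2),[int(v) for v in d["extent"]]) for d in r])
E
```

```text
pics
0.017
{'time': np.float64(0.0), 'joints': array([-1.224,  0.333, -0.065,  1.461,  0.022,  1.35 , -0.088]), 'joint_velocities': array([ 0.002, -0.   ,  0.   ,  0.   ,  0.001, -0.002,  0.001]), 'joint_torque': array([ 1.0000e-03, -6.2544e+01,  5.0000e-02, -3.9160e+01,  1.6000e-02,
        1.0000e-02, -0.0000e+00]), 'position': array([0.226, 0.582, 0.248]), 'eef_rot': array([-5.770e-01, -3.088e+00,  2.000e-03]), 'ft_force': array([-0.016, -0.076, -0.106]), 'wrist_torque': array([-0.042,  0.001,  0.05 ]), 'grip_force': np.float64(0.0), 'grip_width': np.float64(0.085)}
top [[384.3, 0.0, 247.1], [0.0, 384.3, 188.8], [0.0, 0.0, 1.0]] [0.481 0.006 0.799] [ 0.166 -0.131 -1.542] ['img', 'mtx', 'origin', 'orientation', 'shot']
gauge_red [(0.96, [193, 256, 223, 282]), (0.86, [199, 184, 233, 213]), (0.8, [164, 64, 213, 118])]
stop_handle [(0.94, [377, 166, 416, 218])]
bin [(0.73, [200, 184, 232, 212]), (0.64, [95, 149, 242, 230])]
rail [(0.61, [301, 160, 443, 234])]
yellow_mid [(0.91, [117, 196, 150, 229])]
blue_mid []
side [[418.9, 0.0, 257.8], [0.0, 418.9, 186.1], [0.0, 0.0, 1.0]] [ 0.575 -0.583  0.662] [ 0.792 -0.047 -0.087] ['img', 'mtx', 'origin', 'orientation', 'shot']
gauge_red [(0.63, [163, 168, 188, 191]), (0.62, [310, 133, 362, 175]), (0.56, [224, 152, 251, 190])]
stop_handle [(0.82, [241, 321, 295, 359]), (0.63, [221, 152, 255, 190])]
bin [(0.6, [209, 98, 285, 205])]
rail [(0.77, [221, 242, 301, 384])]
yellow_mid [(0.63, [207, 113, 231, 136])]
blue_mid [(0.68, [210, 133, 241, 156])]
wrist [[286.1, 0.0, 251.9], [0.0, 286.1, 190.7], [0.0, 0.0, 1.0]] [0.164 0.607 0.374] [-0.23  -0.158  1.194] ['img', 'mtx', 'origin', 'orientation', 'shot']
gauge_red []
stop_handle []
bin []
rail []
yellow_mid []
blue_mid []
```

View pics/top0.png

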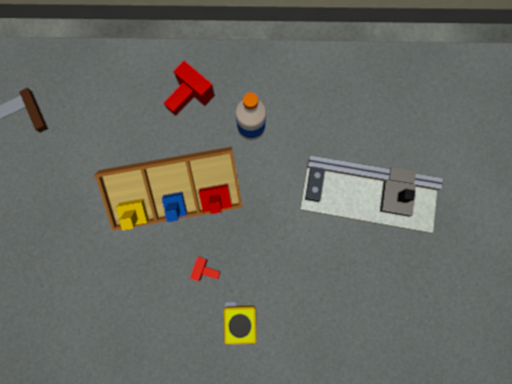

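View pics/side0.png

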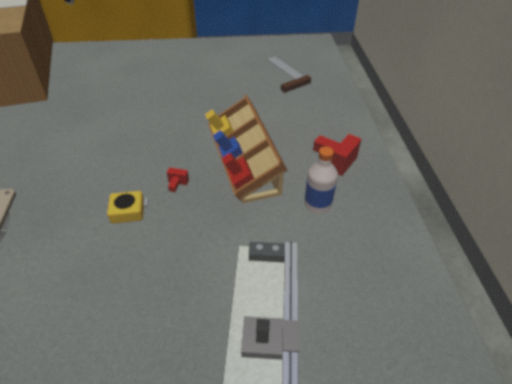

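Top view: candidates are the red gauge in the bin (215,198), a small red look-alike on the table (205,269) and a big one (190,88). By size and description, I choose the one in the bin. The stop handle is at (405,196), and the end block is on the left at (315,184). Next I check both in close crops.

Run:
```python
from h import *
im=cv2.imread("pics/top0.png"); s=cv2.imread("pics/side0.png")
a=cv2.resize(im[140:240,90:250],None,fx=5,fy=5,interpolation=cv2.INTER_CUBIC)
b=cv2.resize(im[150:240,295:450],None,fx=5,fy=5,interpolation=cv2.INTER_CUBIC)
for i,(o,n) in enumerate((((90,140),a),((295,150),b))):
    for k in range(0,n.shape[1],50): cv2.putText(n,str(o[0]+k//5),(k,10),0,.35,(255,255,255),1); cv2.line(n,(k,12),(k,18),(255,255,255),1)
    for k in range(50,n.shape[0],50): cv2.putText(n,str(o[1]+k//5),(0,k+4),0,.35,(255,255,255),1)
cv2.imwrite("pics/cbin.png",a); cv2.imwrite("pics/crail.png",b)
```

```text
(no output)
```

View pics/cbin.png

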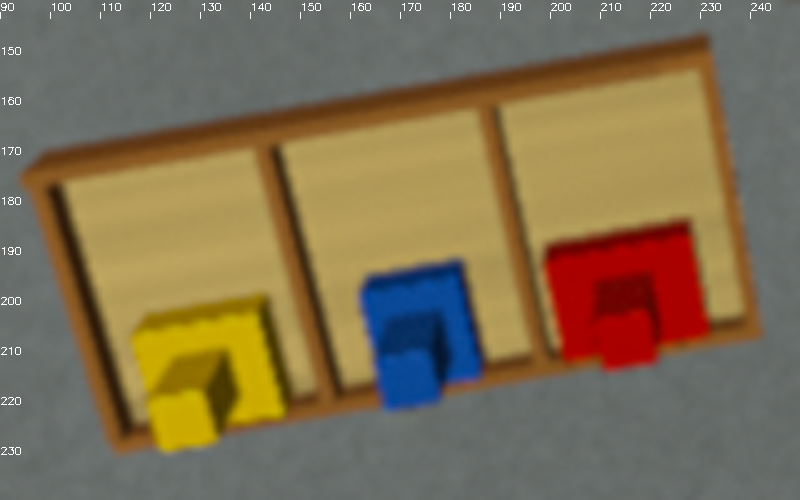

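View pics/crail.png

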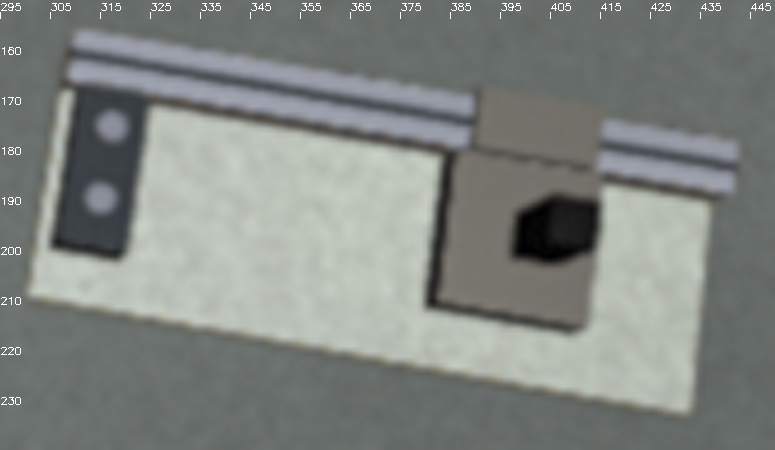

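Crops: the red gauge's base is about 29 px wide (60 mm, wider than yellow or blue) with its handle top at (215,208). It sits in the right-hand compartment, so it is the middle-sized one. On the rail, the end block face is at x≈322, the stop face at x≈385 and the handle top at (409,194).

```bash
cat >> h.py <<'E'
from scipy.optimize import least_squares
def proj(p,X):
    X=np.atleast_2d(X); c=R.from_rotvec(p["orientation"]).inv().apply(X-p["origin"])*[1,-1,-1]
    u=c@np.asarray(p["mtx"]).T; return u[:,:2]/u[:,2:]
def T(q,X,z=0): # planar pose x,y,yaw
    return R.from_euler("z",q[2]).apply(X)+[q[0],q[1],z]
E
python3 - <<'E'
from h import *
p=env.read_camera("top"); s=env.read_camera("side")
px=lambda o,L:np.array(o)+(np.array(L)+.5)/5-.5
# rail
Xr=np.array([[-55,135,12],[-55,-135,12],[33,135,33],[33,-135,33]])/1e3
ur=px((295,150),[(28,297),(690,412),(67,78),(733,192)])
f=least_squares(lambda q:(proj(p,T(q,Xr))-ur).ravel(),[.5,-.25,-.1]);rail=f.x
print("rail",rail.round(4),f.fun.round(2))
Xe=np.array([[33,100,34],[-30,100,34]])/1e3
print("end block pred",proj(p,T(rail,Xe)).round(1),px((295,150),[(148,100),(125,258)]))
uh=px((295,150),[(574,222)])
uf=px((295,150),[(452,152),(437,303)])
def fs(g):
    y=.1-g[0]
    return (proj(p,T(rail,np.array([[g[1],y-.035,.076]])))-uh).ravel()
g=least_squares(fs,[.13,0]).x; print("gap,handle x",g)
y=.1-g[0]; print("stop face pred",proj(p,T(rail,np.array([[g[1]+.032,y,.034],[g[1]-.032,y,.034]]))).round(1),uf)
print("handle world",T(rail,np.array([[g[1],y-.035,.055]])))
# gauge
tilt=R.from_euler("y",-30,degrees=True)
Xg=np.array([[22,30,25],[22,-30,25],[-22,-30,25],[-11,11,70],[11,11,70],[-11,-11,70],[11,-11,70]])/1e3
ug=px((90,140),[(547,243),(690,220),(710,335),(605,370),(595,318),(658,362),(650,308)])
def gp(q,X): return T(q,tilt.apply(X),.031)
f=least_squares(lambda q:(proj(p,gp(q,Xg))-ug).ravel(),[.5,.1,.1]);G=f.x
print("gauge",G.round(4),f.fun.round(2)); print("red_mid",gp(G,np.array([[0,0,.035]])))
b=T(G,np.array([[.0309,.086,0]]))[0]; print("bin est",b, "outer corners",proj(p,T([b[0],b[1],G[2]],np.array([[-.0575,.132,.03],[-.0575,-.132,.03],[.04,.132,.098],[.04,-.132,.098]]))).round(1))
print("side: pred base/handle",proj(s,gp(G,Xg)).round(0).tolist())
for t in("gauge_red","stop_handle"):
    for d in env.trace(s,t)[:3]: print(t,d["extent"])
print("side stop handle",proj(s,T(rail,np.array([[g[1],y-.035,.076],[g[1],y-.035,.034]]))).round(0))
np.savez("pose.npz",rail=rail,G=G,g=g)
st=env.read_state();print(R.from_rotvec(st["eef_rot"]).as_matrix().round(3).tolist())
E
```

```text
rail [ 0.627  -0.2268 -0.153 ] [ 0.03 -0.2  -0.04  0.01 -0.02  0.22  0.03 -0.03]
end block pred [[325.1 168.2]
 [320.7 198.2]] [[324.2 169.6]
 [319.6 201.2]]
gap,handle x [ 0.12293792 -0.00097269]
stop face pred [[385.4 179.3]
 [381.8 210.3]] [[385.  180. ]
 [382.  210.2]]
handle world [[ 0.61723009 -0.28387754  0.055     ]]
gauge [0.6168 0.0888 0.1724] [-0.7   1.93  1.1   2.01  0.46 -0.26 -0.66 -0.67 -0.65 -1.14  0.39 -0.8
  0.11 -0.89]
red_mid [[0.5995346  0.08578953 0.06131089]]
bin est [0.63246185 0.17881832 0.        ] outer corners [[110.5 222.9]
 [239.9 203.6]
 [ 93.2 168.3]
 [231.2 147.9]]
side: pred base/handle [[244.0, 156.0], [251.0, 173.0], [234.0, 184.0], [223.0, 157.0], [231.0, 152.0], [225.0, 164.0], [234.0, 158.0]]
gauge_red [310.3, 134.7, 361.1, 174.4]
gauge_red [223.8, 155.2, 252.1, 191.3]
gauge_red [164.1, 169.2, 189.2, 191.3]
stop_handle [240.0, 316.0, 296.9, 359.9]
stop_handle [205.4, 111.2, 232.3, 134.5]
side stop handle [[263. 324.]
 [263. 337.]]
[[-0.932, 0.361, 0.0], [0.361, 0.932, 0.0], [-0.0, 0.0, -1.0]]
```

Run:
```python
from h import *
p=env.read_camera("top"); s=env.read_camera("side")
px=lambda o,L:np.array(o)+(np.array(L)+.5)/5-.5
tilt=R.from_euler("y",-30,degrees=True)
Xg=np.array([[22,30,0],[22,-30,0],[22,30,25],[22,-30,25],[-22,-30,25],[-11,11,70],[11,11,70],[-11,-11,70],[11,-11,70]])/1e3
ug=px((90,140),[(547,243),(690,220),(549,262),(692,236),(710,335),(605,370),(595,318),(658,362),(650,308)])
for free in (0,1):
    gp=lambda q,X: T(q,tilt.apply(X),q[3] if free else .031)
    f=least_squares(lambda q:(proj(p,gp(q,Xg))-ug).ravel(),[.6,.1,.1,.031][:3+free]);G=f.x
    print("gauge",G.round(4),f.fun.round(2)); print("red_mid",gp(G,np.array([[0,0,.035]])))
    print("side bbox",proj(s,gp(G,Xg)).min(0),proj(s,gp(G,Xg)).max(0))
    if not free: np.savez("gauge.npz",G=G)
# bin yaw from edge directions: lip front edge, back edge, via rays at z
def ray(u,z):
    d=np.linalg.inv(p["mtx"])@[*u,1]; d=R.from_rotvec(p["orientation"]).apply(d*[1,-1,-1]); o=np.asarray(p["origin"]); return o+d*(z-o[2])/d[2]
for z,L in((.034,[(119,449),(760,337)]),(.097,[(22,178),(708,37)]),(.097,[(50,180),(700,70)])):
    a,b=[ray(u,z) for u in px((90,140),L)]; d=a-b; print("len",np.linalg.norm(d),"yaw",np.arctan2(-d[0],d[1]),a[:2],b[:2])
```

```text
gauge [0.6143 0.0891 0.1962] [-0.28 -0.54  0.52 -1.   -1.34 -0.28  0.38 -0.3   0.6   0.54 -0.28  0.68
 -0.52  0.25  0.72  0.26  0.21  0.22]
red_mid [[0.59716437 0.08566205 0.06131089]]
side bbox [221.57271894 151.70951956] [255.92861961 184.32883666]
gauge [ 0.62    0.0927  0.1946 -0.0036] [ 0.5  -0.06  0.03 -0.26 -0.52  0.03 -0.15  0.28 -0.12  0.22 -0.04 -0.03
 -0.15  0.04  0.43 -0.33  0.02  0.13]
red_mid [[0.60279053 0.08934109 0.02669839]]
side bbox [224.92978004 162.80503986] [258.19503931 194.33564708]
len 0.2603514224658734 yaw 0.19771414792259845 [0.53990609 0.29035703] [0.59104653 0.03507773]
len 0.26450247785178127 yaw 0.2308495644404553 [0.63617409 0.31324753] [0.69669348 0.05576168]
len 0.24882573775546288 yaw 0.1941029762277323 [0.6356293  0.30251068] [0.68362441 0.05835762]
```

```bash
cat >> h.py <<'E'
def go(pos,yaw,tilt=0):
    """shift/turn fractions to put TCP at pos, tool y along world direction yaw+90deg, tool z down leaning tilt (deg) to local +x"""
    st=env.read_state(); A=R.from_rotvec(st["eef_rot"])
    B=R.from_euler("z",yaw)*R.from_euler("y",-tilt,degrees=True)*R.from_matrix(np.diag([-1,1,-1]))
    print("t",round(st["time"],2),"at",np.round(st["position"],4),"F",np.round(st["ft_force"],1),"w",round(float(st["grip_width"]),4))
    print("shift",(A.inv().apply(np.array(pos)-st["position"])/.5).round(4).tolist(),"turn",((A.inv()*B).as_rotvec()/(np.pi/2)).round(4).tolist())
E
python3 -c "
from h import *
go([.5325,.0728,.175],.196,30)"
```

```text
t 1.35 at [0.2259 0.5828 0.2483] F [-0.5 -1.1  0.1] w 0.0853
shift [-0.9404, -0.7294, 0.1466] turn [-0.0942, -0.3243, -0.3518]
```

>>> {"method": "play_rows", "body": {"commands": [[[-0.94,-0.73,0.146],[-0.094,-0.324,-0.352],1],[[-0.94,-0.73,0.146],[-0.094,-0.324,-0.352],1],[[-0.94,-0.73,0.146],[-0.094,-0.324,-0.352],1],[[-0.94,-0.73,0.146],[-0.094,-0.324,-0.352],1],[[-0.94,-0.73,0.146],[-0.094,-0.324,-0.352],1]]}}

```text
time: 1.98
position: [0.3849, 0.3149, 0.2094]
eef_rot: [-0.263, 2.605, 0.068]
ft_force: [0.9, 0.7, -0.1]
grip_width: 0.0854
grip_force: 0.0
```

```bash
python3 -c "
from h import *
go([.5325,.0728,.175],.196,30)"
```

```text
t 1.98 at [0.3849 0.3149 0.2094] F [ 0.9  0.7 -0.1] w 0.0854
shift [-0.1318, -0.5333, 0.1568] turn [0.0006, 0.0006, 0.0032]
```

>>> {"method": "play_rows", "body": {"commands": [[[-0.132,-0.533,0.157],[0,0,0.003],1],[[-0.132,-0.533,0.157],[0,0,0.003],1],[[-0.132,-0.533,0.157],[0,0,0.003],1],[[-0.132,-0.533,0.157],[0,0,0.003],1],[[-0.132,-0.533,0.157],[0,0,0.003],1]]}}

```text
time: 2.6
position: [0.5331, 0.071, 0.1754]
eef_rot: [-0.246, 2.608, 0.07]
ft_force: [0.5, 0.7, 0.0]
grip_width: 0.0854
grip_force: 0.0
```

Run:
```python
from h import *
G=np.load("gauge.npz")["G"]
p=env.read_camera("wrist"); im=p["img"].copy()
print(np.round(p["origin"],3))
tilt=R.from_euler("y",-30,degrees=True)
Xg=np.array([[22,30,25],[22,-30,25],[-22,-30,25],[-22,30,25],[-11,11,70],[11,11,70],[11,-11,70],[-11,-11,70]])/1e3
u=proj(p,T(G,tilt.apply(Xg),.031)); print(u.round(1).tolist())
for a in u: cv2.circle(im,tuple(int(round(v)) for v in a),2,(0,255,0),-1)
cv2.imwrite("pics/w1.png",cv2.resize(im,(800,600),interpolation=cv2.INTER_CUBIC))
go([.5325,.0728,.175],.196,30)
```

```text
[0.415 0.049 0.251]
[[283.7, 206.4], [222.6, 206.8], [221.0, 162.4], [284.7, 162.0], [266.8, 184.9], [266.6, 210.9], [239.8, 211.1], [239.3, 185.1]]
t 2.65 at [0.5344 0.0679 0.1753] F [ 0.5 -3.9  0.5] w 0.0852
shift [0.002, 0.0104, -0.0003] turn [-0.0022, 0.0003, -0.0064]
```

View pics/w1.png

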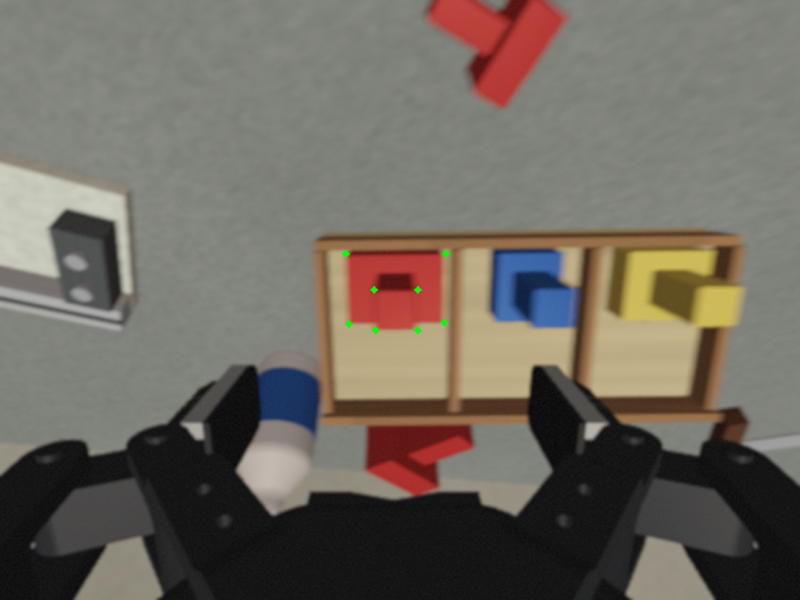

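The wrist view shows the bin gauge under the green prediction (base 348–443 px and handle top 378–414 px in the enlarged picture). The prediction is slightly too large, so I check scale and height by edge profiles before reaching.

Run:
```python
from h import *
p=env.read_camera("wrist"); im=p["img"]
for v in (168,175,195,198,202,206,208): print(v,im[v,216:292:1,2].tolist())
print("col255",im[155:216,253,2].tolist())
print(np.round(p["origin"],4), env.read_state()["position"].round(4))
for c in((230,"r"),):pass
# blue / yellow for scale
for v in (165,175,200,204): print("B",v,im[v,310:375,0].tolist())
```

```text
168 [166, 182, 186, 186, 186, 186, 185, 186, 186, 184, 179, 176, 180, 184, 185, 185, 185, 185, 185, 184, 185, 185, 185, 185, 185, 185, 185, 185, 185, 185, 185, 185, 186, 185, 185, 185, 186, 186, 185, 186, 186, 185, 185, 185, 186, 185, 186, 186, 186, 186, 186, 186, 186, 185, 185, 185, 186, 186, 186, 186, 185, 186, 185, 186, 187, 186, 186, 186, 186, 186, 186, 187, 185, 183, 179, 181]
175 [155, 179, 185, 186, 185, 185, 185, 185, 186, 186, 183, 178, 179, 185, 185, 186, 186, 186, 186, 186, 186, 186, 187, 186, 186, 186, 187, 186, 186, 186, 177, 152, 119, 95, 91, 91, 92, 92, 90, 92, 90, 90, 90, 91, 90, 90, 89, 89, 89, 89, 90, 88, 91, 106, 140, 170, 183, 187, 187, 187, 187, 187, 187, 187, 188, 187, 187, 186, 187, 187, 187, 186, 187, 184, 181, 183]
195 [112, 152, 174, 179, 180, 179, 179, 180, 180, 180, 179, 176, 176, 181, 188, 189, 190, 189, 189, 190, 189, 190, 189, 189, 190, 189, 189, 189, 188, 183, 174, 176, 182, 188, 189, 189, 189, 189, 189, 189, 189, 190, 189, 189, 190, 190, 189, 190, 190, 190, 190, 191, 190, 191, 190, 187, 179, 175, 181, 188, 191, 191, 190, 191, 192, 191, 190, 191, 192, 
[... 2505 characters left out ...]
57, 151, 143, 138, 139, 137, 139, 138, 138, 137]
B 200 [136, 136, 136, 135, 135, 135, 135, 135, 132, 121, 103, 80, 85, 123, 156, 173, 177, 177, 177, 175, 177, 176, 176, 176, 176, 175, 175, 174, 167, 153, 128, 98, 75, 68, 66, 65, 66, 79, 112, 144, 163, 172, 174, 173, 174, 173, 172, 173, 172, 173, 172, 171, 172, 171, 172, 171, 170, 170, 170, 170, 170, 169, 170, 166, 154]
B 204 [133, 135, 133, 135, 133, 134, 134, 135, 134, 135, 133, 131, 129, 141, 156, 167, 169, 169, 169, 169, 168, 168, 169, 169, 168, 169, 170, 168, 169, 167, 167, 165, 157, 139, 113, 85, 73, 88, 123, 153, 169, 173, 174, 175, 173, 174, 174, 173, 173, 173, 173, 172, 171, 173, 172, 171, 171, 171, 171, 171, 171, 170, 169, 165, 143]
```

Run:
```python
from h import *
G=np.load("gauge.npz")["G"]
p=env.read_camera("wrist")
tilt=R.from_euler("y",-30,degrees=True)
Xg=np.array([[22,30,25],[22,-30,25],[-22,-30,25],[-22,30,25],[-11,11,70],[11,11,70],[11,-11,70],[-11,-11,70]])/1e3
print(proj(p,T(G,tilt.apply(Xg),.031)).round(1).tolist())
o=T(G,np.zeros((1,3)),.031)[0]; z=R.from_euler("z",G[2]).apply(tilt.apply([0,0,1])); print(o,z)
go(o+.09*z,G[2],30); go(o+.047*z,G[2],30)
```

```text
[[284.5, 206.4], [223.4, 206.9], [221.8, 162.5], [285.4, 161.9], [267.6, 184.9], [267.5, 210.9], [240.6, 211.2], [240.1, 185.1]]
[0.61432848 0.08907427 0.031     ] [-0.49040321 -0.09749201  0.8660254 ]
t 2.75 at [0.5324 0.0727 0.1753] F [-0.2  0.9 -0.6] w 0.0854
shift [-0.0005, 0.0004, 0.1534] turn [-0.001, -0.0005, -0.005]
t 2.75 at [0.5324 0.0727 0.1753] F [-0.2  0.9 -0.6] w 0.0854
shift [-0.0005, 0.0005, 0.2394] turn [-0.001, -0.0005, -0.005]
```

>>> {"method": "play_rows", "body": {"commands": [[[0,0,0.06],[0,0,-0.005],1],[[0,0,0.11],[0,0,-0.005],1],[[0,0,0.11],[0,0,-0.005],1],[[0,0,0.11],[0,0,-0.005],1]]}}

```text
time: 3.25
position: [0.5586, 0.0804, 0.1281]
eef_rot: [-0.262, 2.607, 0.068]
ft_force: [0.2, 0.6, -0.3]
grip_width: 0.0853
grip_force: 0.0
```

Run:
```python
from h import *
G=np.load("gauge.npz")["G"]
p=env.read_camera("wrist"); p=env.read_camera("wrist"); im=p["img"]
tilt=R.from_euler("y",-30,degrees=True)
Xg=np.array([[22,30,25],[22,-30,25],[-22,-30,25],[-22,30,25],[-11,11,70],[11,11,70],[11,-11,70],[-11,-11,70]])/1e3
for dy in (0,.004):
    q=T(G,np.array([[0,dy,0]]))[0]; print(dy,proj(p,T([q[0],q[1],G[2]],tilt.apply(Xg),.031)).round(1).tolist())
u=proj(p,T(G,tilt.apply(np.array([[0,0,.070]])),.031))[0].astype(int); print(u)
for v in(u[1]-6,u[1]+2,u[1]+8): print(v,im[v,u[0]-50:u[0]+50,2].tolist())
o=T(G,np.zeros((1,3)),.031)[0]; z=R.from_euler("z",G[2]).apply(tilt.apply([0,0,1]))
go(o+.047*z,G[2],30)
cv2.imwrite("pics/w2.png",cv2.resize(im[100:300,150:370],None,fx=3,fy=3,interpolation=cv2.INTER_CUBIC)[:600,:800])
```

```text
0 [[285.1, 228.1], [210.1, 227.8], [208.1, 173.8], [287.1, 174.1], [264.5, 206.3], [263.9, 239.1], [229.4, 239.0], [228.9, 206.2]]
0.004 [[290.1, 228.1], [215.1, 227.8], [213.4, 173.8], [292.4, 174.1], [271.0, 206.3], [270.2, 239.1], [235.7, 239.0], [235.3, 206.2]]
[246 222]
216 [100, 77, 78, 115, 160, 183, 188, 189, 188, 189, 187, 188, 188, 188, 187, 183, 182, 187, 192, 193, 193, 194, 194, 194, 194, 194, 194, 194, 194, 195, 195, 194, 195, 195, 189, 175, 170, 180, 190, 194, 194, 194, 194, 195, 195, 194, 195, 195, 195, 195, 195, 196, 196, 195, 196, 196, 196, 196, 196, 197, 197, 197, 196, 197, 197, 198, 198, 197, 193, 180, 169, 180, 193, 197, 198, 198, 198, 197, 198, 198, 198, 199, 198, 198, 198, 198, 198, 198, 198, 199, 195, 188, 186, 189, 183, 153, 103, 84, 113, 145]
224 [116, 83, 74, 96, 136, 172, 188, 192, 192, 191, 191, 192, 192, 192, 191, 190, 183, 187, 193, 194, 195, 195, 195, 195, 195, 195, 195, 195, 195, 195, 195, 195, 195, 195, 191, 179, 174, 182, 191, 195, 196, 196, 196, 197, 196, 196, 196, 197, 197, 196, 197, 197, 197, 197, 198, 198, 198, 199, 198, 198, 198, 198, 199, 199, 199, 199, 199, 200, 194, 181, 173, 182, 195, 199, 199, 199, 199, 199, 199, 200, 199, 200, 200, 200, 200, 199, 200, 200, 200, 200, 194, 185, 184, 188, 175, 140, 95, 91, 125, 150]
230 [129, 93, 74, 84, 124, 165, 184, 189, 189, 189, 189, 189, 188, 189, 189, 189, 189, 189, 189, 189, 189, 189, 189, 188, 189, 189, 189, 190, 189, 189, 189, 190, 190, 188, 185, 175, 170, 180, 190, 196, 197, 197, 197, 197, 197, 197, 198, 198, 198, 198, 199, 199, 198, 199, 199, 199, 199, 200, 199, 200, 200, 200, 201, 201, 201, 201, 201, 201, 195, 181, 168, 175, 187, 191, 191, 190, 191, 190, 191, 191, 191, 191, 191, 191, 191, 191, 191, 191, 191, 191, 191, 191, 191, 186, 165, 125, 86, 98, 136, 156]
t 3.35 at [0.5589 0.0801 0.1285] F [ 0.8 -0.2  0.3] w 0.0857
shift [0.0005, -0.0042, 0.131] turn [0.0007, 0.0003, 0.002]
```

View pics/w2.png

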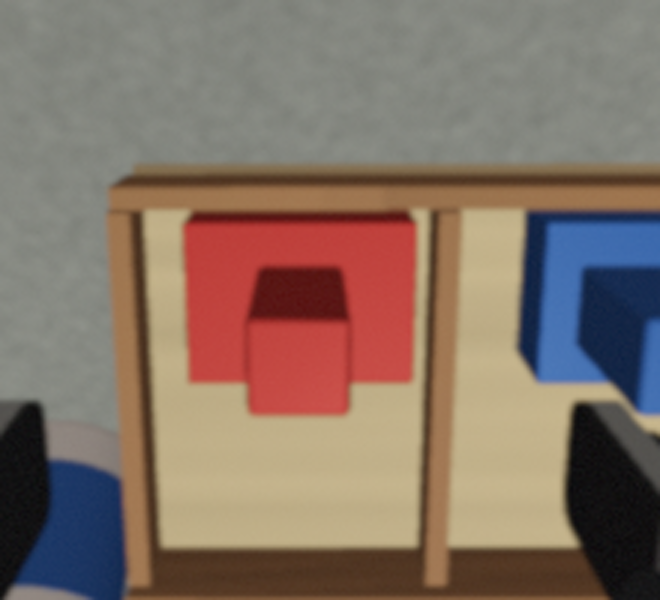

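The view from above the handle shows it centred between the jaws (handle top 249–348, 318–414 in the crop), within 2 mm of the prediction. I descend along the handle.

>>> {"method": "play_rows", "body": {"commands": [[[0,-0.001,0.05],[0,0,0.002],1],[[0,-0.001,0.1],[0,0,0.002],1],[[0,-0.001,0.131],[0,0,0.002],1],[[0,-0.001,0.131],[0,0,0.002],1],[[0,-0.001,0.131],[0,0,0.002],1]]}}

```text
time: 3.98
position: [0.5912, 0.0854, 0.0719]
eef_rot: [-0.256, 2.607, 0.07]
ft_force: [1.0, 1.0, 0.1]
grip_width: 0.0852
grip_force: 0.0
```

>>> {"method": "play_rows", "body": {"commands": [[[0,0,0],[0,0,0],0],[[0,0,0],[0,0,0],0],[[0,0,0],[0,0,0],0],[[0,0,0],[0,0,0],0],[[0,0,0],[0,0,0],0]], "newtons": 50}}

```text
time: 4.6
position: [0.5911, 0.0856, 0.071]
eef_rot: [-0.257, 2.608, 0.069]
ft_force: [-3.0, -0.5, 3.5]
grip_width: 0.0215
grip_force: 53.5
```

>>> {"method": "play_rows", "body": {"commands": [[[0,0,-0.04],[0,0,0],0],[[0,0,-0.1],[0,0,0],0],[[0,0,-0.16],[0,0,0],0],[[0,0,-0.22],[0,0,0],0],[[0,0,-0.22],[0,0,0],0]]}}

```text
time: 5.22
position: [0.5378, 0.0752, 0.169]
eef_rot: [-0.255, 2.603, 0.075]
ft_force: [-0.5, -0.3, -0.9]
grip_width: 0.0213
grip_force: 52.7
```

Run:
```python
from h import *
rail=np.load("pose.npz")["rail"]
go([.49,-.02,.22],rail[2],0)
print(T(rail,np.array([[.003,.060,.059],[.0,.060,.12]])))
```

```text
t 5.22 at [0.5378 0.0752 0.169 ] F [-0.5 -0.3 -0.9] w 0.0213
shift [0.0614, -0.1677, -0.1547] turn [0.0613, 0.3323, 0.2167]
[[ 0.63913538 -0.16792369  0.059     ]
 [ 0.63617045 -0.16746636  0.12      ]]
```

>>> {"method": "play_rows", "body": {"commands": [[[0.061,-0.168,-0.155],[0.061,0.332,0.217],0],[[0.061,-0.168,-0.155],[0.061,0.332,0.217],0],[[0.061,-0.168,-0.155],[0.061,0.332,0.217],0],[[0.061,-0.168,-0.155],[0.061,0.332,0.217],0],[[0.061,-0.168,-0.155],[0.061,0.332,0.217],0]]}}

```text
time: 5.85
position: [0.4905, -0.02, 0.2173]
eef_rot: [-0.24, -3.129, 0.019]
ft_force: [0.0, -0.7, -0.2]
grip_width: 0.0214
grip_force: 52.5
```

Run:
```python
from h import *
rail=np.load("pose.npz")["rail"]
go([.60,-.167,.16],rail[2],0)
```

```text
t 5.85 at [ 0.4905 -0.02    0.2173] F [ 0.  -0.7 -0.2] w 0.0214
shift [-0.2616, -0.2557, 0.1169] turn [-0.0078, -0.0017, -0.0002]
```

>>> {"method": "play_rows", "body": {"commands": [[[-0.26,-0.256,0.117],[-0.008,-0.002,0],0],[[-0.26,-0.256,0.117],[-0.008,-0.002,0],0],[[-0.26,-0.256,0.117],[-0.008,-0.002,0],0],[[-0.26,-0.256,0.117],[-0.008,-0.002,0],0],[[-0.26,-0.256,0.117],[-0.008,-0.002,0],0]]}}

```text
time: 6.48
position: [0.5967, -0.1725, 0.1581]
eef_rot: [-0.253, -3.13, -0.008]
ft_force: [0.1, 0.1, -1.5]
grip_width: 0.0217
grip_force: 52.4
```

Run:
```python
from h import *
rail=np.load("pose.npz")["rail"]
go([.636,-.1675,.085],rail[2],0)
p=env.read_camera("top"); r=rail
print(proj(p,T(r,np.array([[.033,.1,.034],[-.03,.1,.034],[.033,-.023,.034]]))).round(1).tolist())
w=env.read_camera("wrist")
im=w["img"].copy()
for X in ([.033,.1,.034],[-.03,.1,.034],[.033,.135,.033],[.033,-.135,.033],[.033,-.023,.034],[-.031,-.023,.034],[-.055,.135,.012],[-.055,-.135,.012]):
    a=proj(w,T(r,np.array([X])))[0]
    cv2.circle(im,tuple(int(round(v)) for v in a),2,(0,255,0),-1)
cv2.imwrite("pics/w3.png",cv2.resize(im,(800,600),interpolation=cv2.INTER_CUBIC))
```

```text
t 6.47 at [ 0.5967 -0.1725  0.1581] F [ 0.1  0.1 -1.5] w 0.0217
shift [-0.0763, 0.0217, 0.1463] turn [0.0031, -0.0009, -0.0052]
[[325.1, 168.2], [320.7, 198.2], [385.5, 178.4]]
```

View pics/w3.png

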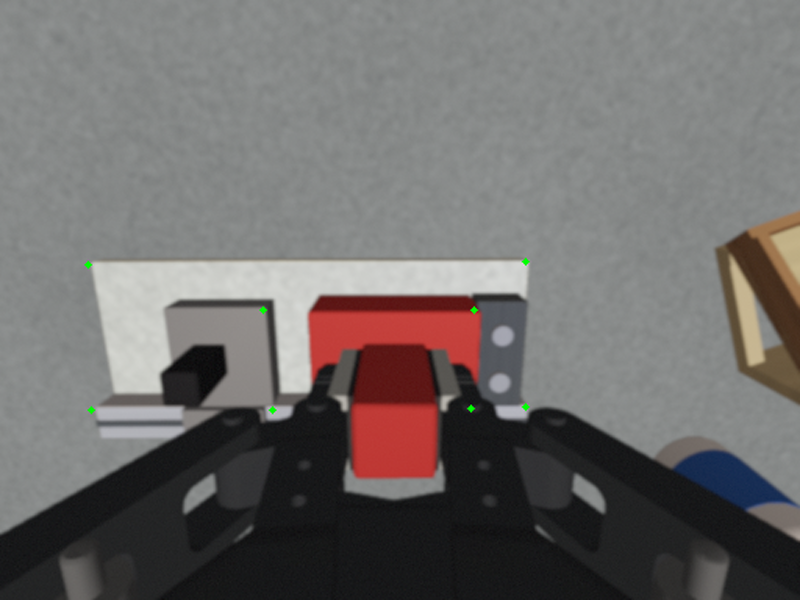

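The wrist view shows the rail matching the prediction within 2 mm (end block face at ≈476, stop face ≈270 in the enlarged picture). The gauge is held upright between them.

>>> {"method": "play_rows", "body": {"commands": [[[-0.05,0.02,0.05],[0.003,-0.001,-0.005],0],[[-0.076,0.02,0.1],[0.003,-0.001,-0.005],0],[[-0.076,0.02,0.136],[0.003,-0.001,-0.005],0],[[-0.076,0.02,0.136],[0.003,-0.001,-0.005],0]]}}

```text
time: 7.08
position: [0.6364, -0.1613, 0.0915]
eef_rot: [0.228, 3.133, 0.005]
ft_force: [0.1, 0.2, -0.6]
grip_width: 0.0216
grip_force: 52.6
```

Run:
```python
from h import *
rail=np.load("pose.npz")["rail"]
go([.639,-.168,.061],rail[2],0)
```

```text
t 7.08 at [ 0.6364 -0.1613  0.0915] F [ 0.1  0.2 -0.6] w 0.0216
shift [-0.0071, -0.0127, 0.0609] turn [0.0021, 0.0001, 0.0049]
```

>>> {"method": "play_rows", "body": {"commands": [[[-0.007,-0.012,0.0],[0.002,0,0.005],0],[[-0.007,-0.012,0.02],[0.002,0,0.005],0],[[-0.007,-0.012,0.04],[0.002,0,0.005],0],[[-0.007,-0.012,0.055],[0.002,0,0.005],0],[[-0.007,-0.012,0.055],[0.002,0,0.005],0]]}}

```text
time: 7.7
position: [0.6397, -0.1686, 0.0636]
eef_rot: [0.241, 3.132, -0.001]
ft_force: [0.3, -0.6, -1.6]
grip_width: 0.0214
grip_force: 52.6
```

>>> {"method": "play_rows", "body": {"commands": [[[0,0,0.002],[0,0,0],0],[[0,0,0.004],[0,0,0],0],[[0,0,0.006],[0,0,0],0],[[0,0,0.006],[0,0,0],0]]}}

```text
time: 8.2
position: [0.6402, -0.1688, 0.0615]
eef_rot: [0.241, 3.131, -0.001]
ft_force: [-0.7, -1.3, -1.6]
grip_width: 0.0215
grip_force: 52.6
```

>>> {"method": "play_rows", "body": {"commands": [[[0,0,0.002],[0,0,0],0],[[0,0,0.003],[0,0,0],0],[[0,0,0.004],[0,0,0],0],[[0,0,0.004],[0,0,0],0]]}}

```text
time: 8.7
position: [0.6402, -0.1688, 0.0594]
eef_rot: [0.241, 3.131, -0.001]
ft_force: [0.2, 0.2, -1.0]
grip_width: 0.0218
grip_force: 52.6
```

>>> {"method": "play_rows", "body": {"commands": [[[0,0,0.001],[0,0,0],0],[[0,0,0.002],[0,0,0],0],[[0,0,0.002],[0,0,0],0]]}}

```text
time: 9.07
position: [0.6402, -0.1688, 0.0584]
eef_rot: [0.241, 3.131, -0.001]
ft_force: [0.4, -0.4, -0.4]
grip_width: 0.0216
grip_force: 52.6
```

>>> {"method": "play_rows", "body": {"commands": [[[0,0,0.001],[0,0,0],0],[[0,0,0.002],[0,0,0],0],[[0,0,0.002],[0,0,0],0]]}}

```text
time: 9.45
position: [0.6403, -0.1689, 0.0578]
eef_rot: [0.241, 3.13, -0.001]
ft_force: [-1.3, -0.2, 3.8]
grip_width: 0.0213
grip_force: 53.1
```

>>> {"method": "play_rows", "body": {"commands": [[[0,0,0.001],[0,0,0],0],[[0,0,0.002],[0,0,0],0],[[0,0,0.002],[0,0,0],0]]}}

```text
time: 9.82
position: [0.6403, -0.1689, 0.0577]
eef_rot: [0.242, 3.13, 0.0]
ft_force: [-6.1, 2.9, 12.7]
grip_width: 0.0215
grip_force: 54.6
```

>>> {"method": "play_rows", "body": {"commands": [[[0,0,-0.002],[0,0,0],0],[[-0.005,0,-0.002],[0,0,0],0],[[-0.009,0,-0.002],[0,0,0],0],[[-0.009,0,-0.002],[0,0,0],0]]}}

```text
time: 10.32
position: [0.6447, -0.1698, 0.0578]
eef_rot: [0.242, 3.131, -0.001]
ft_force: [-1.4, 0.0, 6.3]
grip_width: 0.0214
grip_force: 53.4
```

>>> {"method": "play_rows", "body": {"commands": [[[-0.002,0,0],[0,0,0],0],[[-0.003,0,0],[0,0,0],0],[[-0.003,0,0],[0,0,0],0]]}}

```text
time: 10.7
position: [0.646, -0.17, 0.0578]
eef_rot: [0.242, 3.131, -0.001]
ft_force: [-3.7, 1.0, 7.4]
grip_width: 0.022
grip_force: 53.7
```

>>> {"method": "play_rows", "body": {"commands": [[[-0.002,0,0],[0,0,0],0],[[-0.003,0,0],[0,0,0],0],[[-0.003,0,0],[0,0,0],0]]}}

```text
time: 11.08
position: [0.6467, -0.1702, 0.0578]
eef_rot: [-0.242, -3.132, 0.0]
ft_force: [-8.0, 2.1, 11.1]
grip_width: 0.0215
grip_force: 54.1
```

>>> {"method": "play_rows", "body": {"commands": [[[-0.002,0,0],[0,0,0],0],[[-0.003,0,0],[0,0,0],0],[[-0.003,0,0],[0,0,0],0]]}}

```text
time: 11.45
position: [0.6469, -0.1702, 0.0578]
eef_rot: [-0.243, -3.129, -0.002]
ft_force: [-16.2, 5.5, 17.0]
grip_width: 0.0215
grip_force: 55.0
```

>>> {"method": "play_rows", "body": {"commands": [[[0.001,0.004,-0.001],[0,0,0],0],[[0.001,0.01,-0.001],[0,0,0],0],[[0.001,0.016,-0.001],[0,0,0],0],[[0.001,0.018,-0.001],[0,0,0],0]]}}

```text
time: 11.95
position: [0.6476, -0.1648, 0.058]
eef_rot: [-0.247, -3.13, 0.007]
ft_force: [-9.0, -7.4, 6.7]
grip_width: 0.0214
grip_force: 53.5
```

>>> {"method": "play_rows", "body": {"commands": [[[0,0.001,0],[0,0,0],0],[[0,0.002,0],[0,0,0],0],[[0,0.003,0],[0,0,0],0],[[0,0.003,0],[0,0,0],0]]}}

```text
time: 12.45
position: [0.6478, -0.1634, 0.058]
eef_rot: [-0.247, -3.13, 0.007]
ft_force: [-10.1, -8.2, 7.2]
grip_width: 0.0214
grip_force: 53.5
```

>>> {"method": "play_rows", "body": {"commands": [[[0,0.002,0],[0,0,0],0],[[0,0.004,0],[0,0,0],0],[[0,0.004,0],[0,0,0],0]]}}

```text
time: 12.82
position: [0.6482, -0.1614, 0.058]
eef_rot: [-0.247, -3.13, 0.007]
ft_force: [-8.7, -7.6, 6.2]
grip_width: 0.0213
grip_force: 53.4
```

>>> {"method": "play_rows", "body": {"commands": [[[0,0.002,0],[0,0,0],0],[[0,0.004,0],[0,0,0],0],[[0,0.004,0],[0,0,0],0]]}}

```text
time: 13.2
position: [0.6485, -0.1594, 0.058]
eef_rot: [-0.247, -3.13, 0.007]
ft_force: [-10.0, -7.3, 7.4]
grip_width: 0.0215
grip_force: 53.4
```

>>> {"method": "play_rows", "body": {"commands": [[[0,0.002,0],[0,0,0],0],[[0,0.003,0],[0,0,0],0],[[0,0.003,0],[0,0,0],0]]}}

```text
time: 13.58
position: [0.6486, -0.1588, 0.058]
eef_rot: [-0.248, -3.131, 0.009]
ft_force: [-8.7, -8.5, 5.8]
grip_width: 0.021
grip_force: 53.4
```

>>> {"method": "play_rows", "body": {"commands": [[[0,0.002,0],[0,0,0],0],[[0,0.003,0],[0,0,0],0],[[0,0.003,0],[0,0,0],0]]}}

```text
time: 13.95
position: [0.6486, -0.1587, 0.0581]
eef_rot: [-0.249, -3.131, 0.012]
ft_force: [-8.8, -12.6, 4.5]
grip_width: 0.0215
grip_force: 53.2
```

>>> {"method": "play_rows", "body": {"commands": [[[0.001,-0.003,0.0],[0,0,0],0],[[0.001,-0.003,0.001],[0,0,0],0],[[0.001,-0.003,0.001],[0,0,0],0]]}}

```text
time: 14.32
position: [0.6485, -0.1587, 0.058]
eef_rot: [-0.248, -3.132, 0.009]
ft_force: [-9.2, -8.7, 8.4]
grip_width: 0.0216
grip_force: 53.9
```

>>> {"method": "play_rows", "body": {"commands": [[[0,0,0],[0,0,0],0.3],[[0,0,0],[0,0,0],0.5],[[0,0,0],[0,0,0],0.5],[[0,0,0],[0,0,0],0.5]]}}

```text
time: 14.82
position: [0.6508, -0.1537, 0.0573]
eef_rot: [0.24, 3.131, -0.0]
ft_force: [0.3, -0.3, -0.2]
grip_width: 0.0428
grip_force: 0.0
```

>>> {"method": "play_rows", "body": {"commands": [[[0.002,-0.01,-0.03],[0,0,0],0.5],[[0.002,-0.01,-0.1],[0,0,0],0.5],[[0.002,-0.01,-0.16],[0,0,0],0.5],[[0.002,-0.01,-0.16],[0,0,0],0.5]]}}

```text
time: 15.32
position: [0.6498, -0.1601, 0.1411]
eef_rot: [0.242, 3.126, -0.002]
ft_force: [-0.3, -1.2, 0.3]
grip_width: 0.0425
grip_force: 0.0
```

Run:
```python
from h import *
d=np.load("pose.npz"); rail=d["rail"]; g=d["g"]
w=env.read_camera("wrist"); im=w["img"].copy()
h=T(rail,np.array([[g[1],.1-g[0]-.035,0]]))[0]
for X in ([.033,.1,.034],[-.011,.1,.037],[-.011,.04,.037],[.033,.04,.037],[g[1],.1-g[0]-.035,.076]):
    a=proj(w,T(rail,np.array([X])))[0]; cv2.circle(im,tuple(int(round(v)) for v in a),1,(0,255,0),-1)
cv2.imwrite("pics/w4.png",cv2.resize(im,(800,600),interpolation=cv2.INTER_CUBIC))
go([h[0],h[1],.125],rail[2]); print(h)
```

```text
t 15.38 at [ 0.6492 -0.1596  0.1392] F [-0.   0.5 -0.8] w 0.0426
shift [0.0251, -0.2555, 0.0284] turn [-0.0002, 0.0028, -0.0007]
[ 0.61723009 -0.28387754  0.        ]
```

View pics/w4.png

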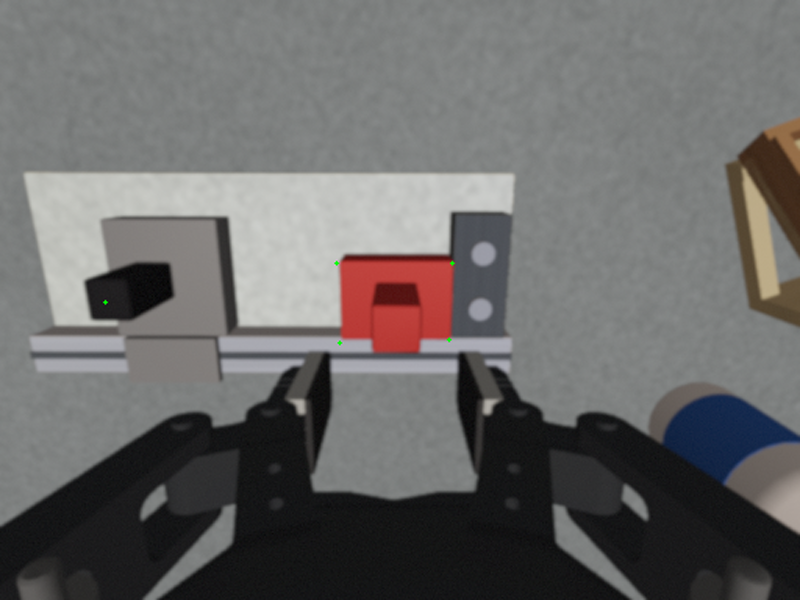

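The wrist view shows the gauge flat, against both fence and end block (340–452 px). The stop handle is where predicted (107,300). I move over it.

>>> {"method": "play_rows", "body": {"commands": [[[0.025,-0.252,0],[0,0.003,0],0.7],[[0.025,-0.252,0],[0,0.003,0],0.7],[[0.025,-0.252,0.0],[0,0.003,0],0.7],[[0.025,-0.252,0.03],[0,0.003,0],0.7],[[0.025,-0.252,0.03],[0,0.003,0],0.7]]}}

```text
time: 16.0
position: [0.617, -0.2792, 0.1201]
eef_rot: [-0.237, -3.127, -0.002]
ft_force: [0.1, 0.3, 0.1]
grip_width: 0.0599
grip_force: 0.0
```

Run:
```python
from h import *
d=np.load("pose.npz"); rail=d["rail"]; g=d["g"]
env.read_camera("top"); 
h=T(rail,np.array([[g[1],.1-g[0]-.034,0]]))[0]
go([h[0],h[1],.063],rail[2])
```

```text
t 16.05 at [ 0.6173 -0.2795  0.1211] F [-0.8  0.3  0.2] w 0.0599
shift [-0.0018, -0.0067, 0.1161] turn [0.0003, -0.0031, 0.001]
```

>>> {"method": "play_rows", "body": {"commands": [[[-0.001,-0.006,0.0],[0,-0.003,0],0.7],[[-0.001,-0.006,0.05],[0,-0.003,0],0.7],[[-0.001,-0.006,0.09],[0,-0.003,0],0.7],[[-0.001,-0.006,0.116],[0,-0.003,0],0.7],[[-0.001,-0.006,0.116],[0,-0.003,0],0.7]]}}

```text
time: 16.68
position: [0.6165, -0.2843, 0.0636]
eef_rot: [0.241, 3.132, -0.0]
ft_force: [-0.3, -0.2, -0.1]
grip_width: 0.0597
grip_force: 0.0
```

>>> {"method": "play_rows", "body": {"commands": [[[0,0,0],[0,0,0],0],[[0,0,0],[0,0,0],0],[[0,0,0],[0,0,0],0],[[0,0,0],[0,0,0],0]], "newtons": 30}}

```text
time: 17.18
position: [0.6173, -0.2848, 0.0653]
eef_rot: [0.241, 3.129, -0.001]
ft_force: [-0.4, 1.8, 6.1]
grip_width: 0.0193
grip_force: 32.2
```

>>> {"method": "play_rows", "body": {"commands": [[[0,0.03,-0.002],[0,0,0],0],[[0,0.06,-0.002],[0,0,0],0],[[0,0.09,-0.002],[0,0,0],0],[[0,0.11,-0.002],[0,0,0],0],[[0,0.11,-0.002],[0,0,0],0]]}}

```text
time: 17.8
position: [0.6261, -0.2288, 0.0654]
eef_rot: [0.239, 3.13, 0.001]
ft_force: [4.9, 1.4, -2.8]
grip_width: 0.0196
grip_force: 32.8
```

>>> {"method": "play_rows", "body": {"commands": [[[0,0.002,0],[0,0,0],0],[[0,0.004,0],[0,0,0],0],[[0,0.004,0],[0,0,0],0]]}}

```text
time: 18.18
position: [0.6261, -0.2288, 0.0654]
eef_rot: [0.242, 3.129, -0.002]
ft_force: [6.4, -1.6, -5.1]
grip_width: 0.0195
grip_force: 32.4
```

>>> {"method": "play_rows", "body": {"commands": [[[0.002,0.003,0.001],[0,0,0],0],[[0.002,0.005,0.002],[0,0,0],0],[[0.002,0.005,0.002],[0,0,0],0]]}}

```text
time: 18.55
position: [0.6264, -0.2268, 0.0654]
eef_rot: [0.242, 3.127, -0.003]
ft_force: [8.3, -3.3, -0.8]
grip_width: 0.0196
grip_force: 33.0
```

>>> {"method": "play_rows", "body": {"commands": [[[0,0.002,0],[0,0,0],0],[[0,0.004,0],[0,0,0],0],[[0,0.004,0],[0,0,0],0]]}}

```text
time: 18.92
position: [0.6267, -0.2249, 0.0654]
eef_rot: [0.242, 3.127, -0.003]
ft_force: [8.2, -4.2, -1.6]
grip_width: 0.0194
grip_force: 33.0
```

>>> {"method": "play_rows", "body": {"commands": [[[-0.006,0.002,0],[0,0,0],0],[[-0.006,0.004,0],[0,0,0],0],[[-0.006,0.004,0],[0,0,0],0]]}}

```text
time: 19.3
position: [0.627, -0.2241, 0.0653]
eef_rot: [-0.245, -3.132, 0.002]
ft_force: [-7.2, -1.7, 9.3]
grip_width: 0.0192
grip_force: 34.4
```

>>> {"method": "play_rows", "body": {"commands": [[[0,0.001,0],[0,0,0],0],[[0,0.002,0],[0,0,0],0],[[0,0.002,0],[0,0,0],0]]}}

```text
time: 19.68
position: [0.6271, -0.2231, 0.0653]
eef_rot: [-0.245, -3.132, 0.002]
ft_force: [-7.8, -1.4, 8.7]
grip_width: 0.0195
grip_force: 34.4
```

>>> {"method": "play_rows", "body": {"commands": [[[0,0.001,0],[0,0,0],0],[[0,0.002,0],[0,0,0],0],[[0,0.002,0],[0,0,0],0]]}}

```text
time: 20.05
position: [0.6273, -0.2221, 0.0653]
eef_rot: [-0.245, -3.132, 0.002]
ft_force: [-6.3, -0.6, 9.2]
grip_width: 0.0193
grip_force: 34.4
```

>>> {"method": "play_rows", "body": {"commands": [[[0.002,0.001,0],[0,0,0],0],[[0.002,0.002,0],[0,0,0],0],[[0.002,0.002,0],[0,0,0],0]]}}

```text
time: 20.42
position: [0.6273, -0.2215, 0.0654]
eef_rot: [0.245, 3.13, -0.004]
ft_force: [-1.8, -5.7, 6.0]
grip_width: 0.0193
grip_force: 34.0
```

>>> {"method": "play_rows", "body": {"commands": [[[0,0.001,0],[0,0,0],0],[[0,0.002,0],[0,0,0],0],[[0,0.002,0],[0,0,0],0]]}}

```text
time: 20.8
position: [0.6273, -0.2214, 0.0654]
eef_rot: [0.246, 3.13, -0.007]
ft_force: [-1.4, -9.4, 4.0]
grip_width: 0.0196
grip_force: 33.7
```

>>> {"method": "play_rows", "body": {"commands": [[[0,0.001,0],[0,0,0],0],[[0,0.002,0],[0,0,0],0],[[0,0.002,0],[0,0,0],0]]}}

```text
time: 21.18
position: [0.6273, -0.2214, 0.0654]
eef_rot: [0.247, 3.13, -0.009]
ft_force: [-0.9, -12.1, 3.3]
grip_width: 0.0193
grip_force: 33.5
```

>>> {"method": "play_rows", "body": {"commands": [[[0,0.002,0],[0,0,0],0],[[0,0.002,0],[0,0,0],0],[[0,-0.001,0],[0,0,0],0],[[0,-0.002,0],[0,0,0],0],[[0,-0.002,0],[0,0,0],0]]}}

```text
time: 21.8
position: [0.6273, -0.2214, 0.0654]
eef_rot: [0.246, 3.13, -0.006]
ft_force: [-1.4, -8.8, 3.5]
grip_width: 0.0193
grip_force: 33.7
```

>>> {"method": "play_rows", "body": {"commands": [[[0,0,0],[0,0,0],0.35],[[0,0,0],[0,0,0],0.5],[[0,0,0],[0,0,0],0.5],[[0,0,0],[0,0,0],0.5]]}}

```text
time: 22.3
position: [0.6282, -0.2178, 0.0644]
eef_rot: [0.241, 3.131, -0.001]
ft_force: [-0.0, -0.5, -0.1]
grip_width: 0.0425
grip_force: 0.0
```

Released; I rise straight up (back to the centre of the handle first) and look.

>>> {"method": "play_rows", "body": {"commands": [[[0,-0.006,0],[0,0,0],0.5],[[0,-0.006,-0.04],[0,0,0],0.5],[[0,-0.006,-0.12],[0,0,0],0.5],[[0,-0.006,-0.2],[0,0,0],0.5],[[0,-0.006,-0.2],[0,0,0],0.5]]}}

```text
time: 22.92
position: [0.629, -0.2223, 0.1694]
eef_rot: [0.242, 3.124, -0.003]
ft_force: [-0.2, 0.4, -2.1]
grip_width: 0.0429
grip_force: 0.0
```

>>> {"method": "play_rows", "body": {"commands": [[[0.1,0,-0.05],[0,0,0],0.5],[[0.1,0,-0.05],[0,0,0],0.5],[[0.1,0,-0.05],[0,0,0],0.5],[[0.1,0,-0.05],[0,0,0],0.5]]}}

```text
time: 23.42
position: [0.5787, -0.213, 0.1891]
eef_rot: [0.24, 3.131, -0.001]
ft_force: [0.9, -0.3, 0.2]
grip_width: 0.0429
grip_force: 0.0
```

Run:
```python
from h import *
w=env.read_camera("wrist"); w=env.read_camera("wrist")
cv2.imwrite("pics/w5.png",cv2.resize(w["img"],(800,600),interpolation=cv2.INTER_CUBIC))
```

```text
(no output)
```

View pics/w5.png

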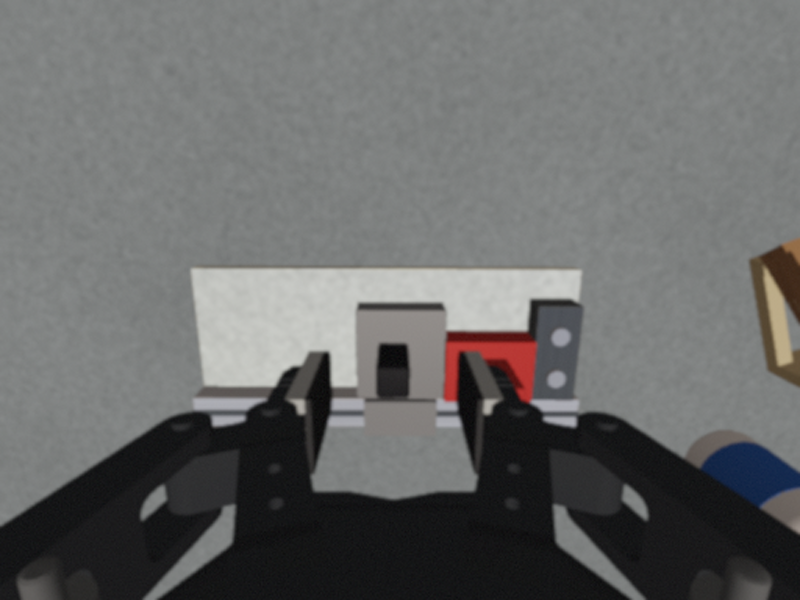

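The view shows the gauge (445–535 px) snug between stop and end block, against the fence, with the gripper clear. I hand in.

```bash
python3 -c "
from h import *
print(env.sign_off())"
```

```text
the job is handed in; nothing more can be done
None
```

The red 60 mm gauge sits flat against the fence, held between the stop and the end block with the gripper clear; the job is handed in at about 23.5 s (the hand-in call returned no verdict).

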